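# Tip the sharpening stone flat and seat it in the corner of its board

## Robot

A 6-joint arm with a two-finger parallel gripper is mounted at the origin on a cart in front of the work surface, level with it; the furniture and walls round the work are solid. World frame = base frame: x ahead of the robot, y to its left, z up, the work surface at z = 0. Lengths are in mm, angles in rad, forces in N, time in s.
With the tool pointing down it reaches from about 325 to 900 mm from the base axis. Payload 6.1 kg.
Tool frame: the origin (TCP) lies on the mounting face of the last link; the fingertips stand 173 mm ahead of it and the grasp point (between the pads) lies 155 mm ahead of it; z points along the fingers, y is the line along which they close (so a half turn about z gives the same grasp; the last joint's range is limited). The gripper opens to 85 mm and grips with 20 to 120 N. Pads are 22 mm wide; open, the fingers measure 114 mm over their backs; the gripper's body (76 mm by 85 mm) begins 54 mm behind the grasp point. The pads swing forward as they close: fully open they stand 13 mm farther back than shut.
Start: joints at [-1.333, 0.22, 1.526, -0, 1.395, -0.126], TCP at [222.385, -584.091, 404.7] pointing down, gripper open.
Joint ranges: [-2.98, 2.98], [-0.91, 2.08], [0.09, 2.57], [-1.24, 4.39], [0.2, 2.65], [-2.68, 2.68]. Speed limits (rad/s): [2.57, 2.57, 3.01, 3.14, 3.14, 3.14].

## Interface

Orientations are given as a rotation vector (axis times angle).
In Python, from plant import r gives the robot as it stands. The module is installed in compiled form; this text tells all that it offers.
- The arm moves only by the tool move_arm, never from a script. Its argument "steps" is one flat list of numbers, 6 for each row, row after row: the shift along the tool's x, y, z in cm, then the turn, a rotation vector about the tool's x, y, z in rad. A call has 1 to 12 rows; each row is the pose to reach, as a shift and turn from the pose commanded when the call began, along the tool's axes at that moment; what a row does not reach only later rows make up. A row lasts 1/12 s, in which the tool goes at most 41.7 mm and 7.16 degrees, less where a joint would pass 70% of its speed; a pose out of reach is approached as far as the arm can. A call with a gripper value outside its range is refused whole. "grip" is the opening, from 0 (shut) to 1 (fully open), set as the call begins (left out, the last holds). The fingers move at their own pace and stop on an object; "squeeze" is the grip in N (left out, the last holds). Time passes only in rows, so rows that repeat a pose let the fingers close. It gives the time, the measured TCP pose, the force, the opening and the grip force at its end, in the units of the state.
- r.get_obs(): the state, without advancing time (a new reading comes with each control period).
- r.camera(name): name is "side" or "top"; returns a dict with "frame" (420x560x3 uint8, red, green, blue), "fx", "fy", "cx", "cy" (pixels), "k1" (the pictures are not rectified: a ray, as slopes to the right and down, at radius r is drawn at 1 + k1 r^2 times it, then the intrinsics apply), "R" (3x3) and "t" (3): a world point X has camera coordinates R X + t. Camera axes: x right, y down, z forward; pixel columns grow to the right and rows downward; lengths in mm; the calibration is good to about 2 mm. A picture is of the moment at which its call begins. There is no depth.
- r.job_done(): hands the job in; it is judged then, once.
The state is a dict: "clock": time; "qpos": joint angles; "dq": joint speeds; "joint_torque": joint torques, N m; "tool_pos": TCP position; "eef_rot": TCP orientation; "wrist_force": force on the tool from outside, world axes, zero at the start; "torque": the same for the moment, N m; "grip_width": finger opening in mm; "grip_force": force on a finger pad.
Only numpy, scipy, OpenCV 4.12 (cv2) and the standard library are available. Lean on these libraries where they do the work, as an engineer would, in place of code of your own. Each camera call takes 0.05 s, during which the arm holds its last target. There are 200 camera calls.

## Task

The sharpening stone stands on its long edge on the sharpening board. Push it over so that it lies flat with its light grey face up (brownish face down), then push it along the board until it sits snug against both dark stop strips, long side to the long strip and end to the short one. Do it all by pushing: never lift the stone, and leave the jar, the chisel and the wedge where they are.

Things in the scene. Friction and masses are not known exactly. Their poses are not given: they have to be found in the camera images.
- board: pale wooden board screwed to the table, 220 (x) x 280 (y) x 18 mm thick; origin at the centre of its underside, z up. Two dark stop strips stand 13 mm above its top and meet in a corner: the long one along the far (+x) edge, inner face at x = +85 mm; the short one along the left (+y) end, inner face at y = +110 mm, from x = -65 mm to the long strip.
- whetstone: sharpening stone, 48 (x) x 150 (y) x 24 (z) mm, about 0.35 kg, +z face light grey, -z brownish; origin at the brown face's centre. It starts on its long edge, 48 mm high, own x up, own y along the board's y within 0.3 rad, grey face away from the long strip. Pushed slowly near the top of the grey face it tips over without sliding much, coming to lie 15 mm or more short of both strips.
- whetstone_centre (a point): the middle of the sharpening stone's volume (12 mm from the grey and the brown face); when the stone lies flat in the corner this is 24 mm from the long strip's inner face and 75 mm from the short strip's. The stone weighs 0.25 to 0.49 kg; starting it sliding can briefly show over 10 N at the tool, so stop on about 15 N at a strip.
- pumice_jar: round lidded jar, 60 mm wide, 81 mm high, loose, on the table behind the long strip; origin at the centre of its underside. Leave alone.
- flat_chisel: steel flat chisel, 162 mm long (own y), 23 wide, 16 mm high, loose, lying on the table to the left of the board; origin at the centre of its underside. Leave alone.
- wedge: small wooden wedge, 65 mm long (own y), 24 wide, 14 mm high, loose, lying on the table to the right of the board; origin at the centre of its underside. Leave alone.
Mind the look-alikes: they are no part of the job. There is more than one size of the whetstone; the one meant has the size given above.

How it is judged:
By the outcome, as a careful person would: the job done as asked, in the order asked, and still so for the second after the job is handed in, with the robot touching nothing.
It also fails if it takes over 58 s, if anything falls off the work surface, if the arm or the gripper's body presses on something with over 40 N, if the wrist force passes 120 N, or if a joint passes its speed limit or range.

## Working session

There is one attempt and no reset: what is moved stays moved. The work goes in short steps, Python scripts to look and compute and a tool call to move; the robot and the scene stay as the last step left them, time stands still between calls to the robot, and variables do not carry over. Pictures are saved under pics/ and viewed, at most 10 in all, crops included, and the job is handed in when it is done.

Besides the shell and the picture viewer there is one more tool, called after "Call:" as a command line: name --argument value ..., lists and objects as JSON in quotes. move_arm: Moves the arm, as the interface text tells. Its arguments: {"type":"object","properties":{"steps":{"type":"array","items":{"type":"number"}},"grip":{"type":"number"},"squeeze":{"type":"number"}},"required":["steps"]}

```bash
mkdir -p pics; python3 - <<'E'
from plant import r
import cv2
o=r.get_obs(); print(o)
for n in("top","side"):
    c=r.camera(n); cv2.imwrite(f"pics/{n}0.png",c["frame"][:,:,::-1]); print({k:v for k,v in c.items() if k!="frame"})
E
```

```text
{'clock': 0.0, 'qpos': array([-1.33311872e+00,  2.21224081e-01,  1.52761812e+00, -1.89100826e-06,
        1.39470554e+00, -1.26082373e-01]), 'dq': array([ 0.0014761 ,  0.00049589, -0.0015635 ,  0.00016502, -0.00034427,
       -0.00096437]), 'joint_torque': array([-1.33747006e-03, -4.96896172e+01, -3.89398241e+01, -2.47733888e-04,
        1.09637267e-02,  4.13565544e-05]), 'tool_pos': array([ 222.3107669 , -583.83338725,  403.59647514]), 'eef_rot': array([-3.08785344e+00, -5.67895192e-01,  1.74078945e-04]), 'wrist_force': array([-0.25121374,  0.02816525,  0.1479354 ]), 'torque': array([0.00989903, 0.00950937, 0.01000213]), 'grip_force': 0.0, 'grip_width': 85.01052087602402}
{'fx': 406.04938696284984, 'fy': 406.04938696284984, 'cx': 278.27054557107465, 'cy': 212.966523505029, 'k1': 0.03179262530223257, 'R': array([[ 0.00849875, -0.99947486, -0.03126933],
       [-0.98727936, -0.00342192, -0.15895835],
       [ 0.15876788,  0.03222252, -0.98678998]]), 't': array([ 28.59573674, 576.40728332, 860.05257891])}
{'fx': 481.4272093687433, 'fy': 481.4272093687433, 'cx': 275.43067266303717, 'cy': 212.77294588942036, 'k1': -0.09693660339159198, 'R': array([[-0.99162852, -0.12650786, -0.02585799],
       [-0.03005268,  0.42087852, -0.90661905],
       [ 0.12557751, -0.89825221, -0.42115705]]), 't': array([ 549.03751458,   76.42134796, 1121.05066711])}
```

View pics/top0.png

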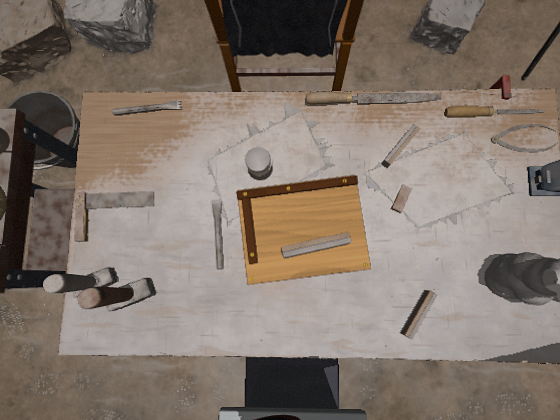

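View pics/side0.png

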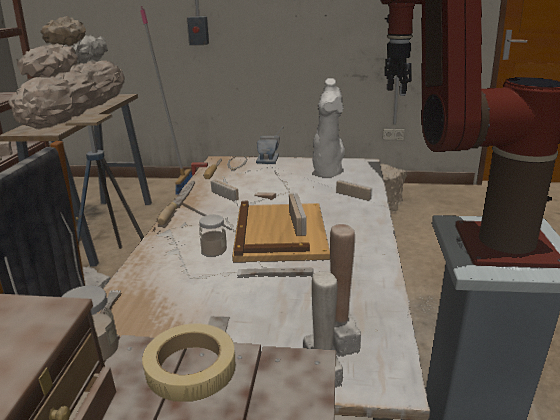

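The top view shows the board at about (237–370, 178–283), with the long strip along its upper edge, the short strip at left, and the stone at (282–352, 233–257). I'll zoom in.

```bash
python3 - <<'E'
import cv2
a=cv2.imread("pics/top0.png")[165:295,215:385]
cv2.imwrite("pics/c0.png",cv2.resize(a,None,fx=4.6,fy=4.6,interpolation=cv2.INTER_CUBIC))
E
```

```text
(no output)
```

View pics/c0.png

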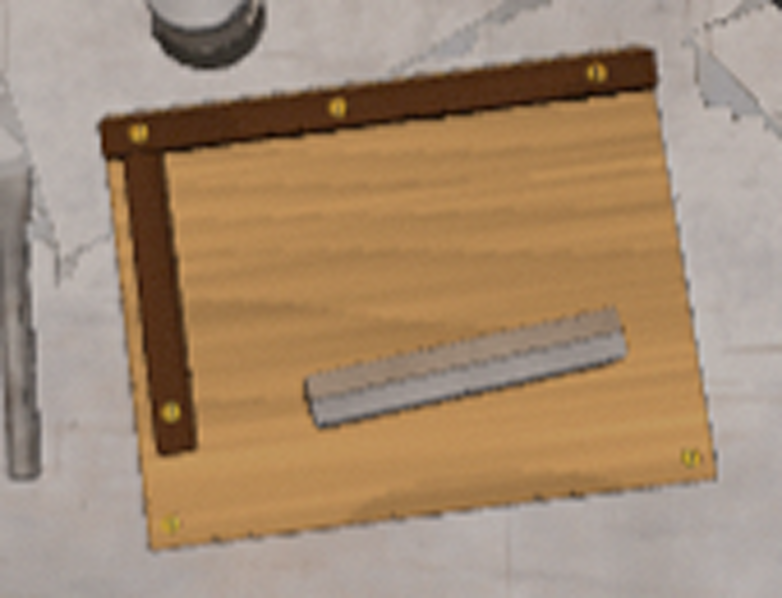

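```bash
cat > h.py <<'E'
import numpy as np, cv2
from scipy.optimize import least_squares
def proj(c,X):
    p=np.asarray(X,float)@c["R"].T+c["t"]; s=p[:,:2]/p[:,2:]
    s=s*(1+c["k1"]*(s**2).sum(1,keepdims=True))
    return s*[c["fx"],c["fy"]]+[c["cx"],c["cy"]]
def place(p,L):
    L=np.asarray(L,float); co,si=np.cos(p[2]),np.sin(p[2])
    return np.c_[p[0]+co*L[:,0]-si*L[:,1],p[1]+si*L[:,0]+co*L[:,1],L[:,2]]
def fit(c,L,uv,p0):
    s=least_squares(lambda p:(proj(c,place(p,L))-uv).ravel(),p0)
    return s.x, np.abs(s.fun).max()
def crop(uv,x0,y0,f): return (np.array(uv,float)+.5)/f-.5+[x0,y0]
def world2board(B,P):
    d=np.array(P)[:2]-B[:2]; co,si=np.cos(B[2]),np.sin(B[2]); return np.array([co*d[0]+si*d[1],-si*d[0]+co*d[1]])
E
python3 - <<'E'
from plant import r
from h import *
c=r.camera("top")
B,e=fit(c,[[-110,140,18],[-110,-140,18],[110,140,31],[110,-140,31],[85,-140,31]],crop([(150,550),(716,481),(100,119),(655,46),(657,90)],215,165,4.6),[500,0,0.1])
S,e2=fit(c,[[12,75,66],[12,-75,66],[-12,-75,66],[-12,75,66]],crop([(304,378),(616,308),(627,357),(320,428)],215,165,4.6),[450,0,0.1])
print(B,e,S,e2, world2board(B,S),S[2]-B[2])
np.save("B.npy",B)
L=place(B,[[85,110,31],[-65,110,31]])
print(L, r.get_obs()["tool_pos"])
print(place(S,[[-12,0,60],[-12,75,60],[-12,-75,60]]))
E
```

```text
[ 5.43241243e+02 -2.19163387e+01  1.31901944e-01] 1.3505927143698955 [ 5.04649846e+02 -5.04621680e+01  2.31230269e-01] 0.8698189195942518 [-42.01051635 -23.22233433] 0.09932832492553126
[[613.03571561  98.30733425  31.        ]
 [464.33868407  78.57936397  31.        ]] [ 222.32689029 -583.90259844  403.82936152]
[[ 492.96922337  -53.21227069   60.        ]
 [ 475.78108173   19.79161816   60.        ]
 [ 510.15736501 -126.21615954   60.        ]]
```

```bash
cat >> h.py <<'E'
from scipy.spatial.transform import Rotation as Ro
def step(o,p,yaw):
    "shift (cm) and turn from the present pose to tool at p, pointing down, tool x at yaw"
    R0=Ro.from_rotvec(o["eef_rot"]); R1=Ro.from_euler("z",yaw)*Ro.from_euler("x",np.pi)
    d=np.array(p)-o["tool_pos"]
    return np.round(R0.inv().apply(d)/10,2), np.round((R0.inv()*R1).as_rotvec(),3), round(np.linalg.norm(d)/41.7,1)
E
python3 - <<'E'
from plant import r
from h import *
print(step(r.get_obs(),[453,-63,300],.231))
E
```

```text
(array([ 40.09, -40.46,  10.45]), array([-0.002, -0.   ,  0.133]), np.float64(13.9))
```

Call:
move_arm --steps '[40,-40.5,5,0,0,0.133,40,-40.5,5,0,0,0.133,40,-40.5,5,0,0,0.133,40,-40.5,5,0,0,0.133,40,-40.5,5,0,0,0.133,40,-40.5,5,0,0,0.133,40,-40.5,5,0,0,0.133,40,-40.5,5,0,0,0.133,40,-40.5,5,0,0,0.133,40,-40.5,5,0,0,0.133,40,-40.5,5,0,0,0.133,40,-40.5,5,0,0,0.133]' --grip 1

```text
clock: 1.15
tool_pos: [423.5, -126.3, 360.9]
eef_rot: [3.12, 0.361, 0.001]
wrist_force: [0.6, -0.5, 0.2]
grip_width: 85.5
grip_force: 0.0
```

Call:
move_arm --steps '[2.5,-3,6,0,0,0,2.5,-3,6,0,0,0,2.5,-3,6,0,0,0,2.5,-3,6,0,0,0]'

```text
clock: 1.48
tool_pos: [440.2, -92.5, 299.5]
eef_rot: [-3.119, -0.365, 0.006]
wrist_force: [0.2, -0.4, 0.5]
grip_width: 85.5
grip_force: 0.0
```

```bash
python3 - <<'E'
from plant import r
from h import *
c=r.camera("top");cv2.imwrite("pics/t1.png",cv2.resize(c["frame"][165:295,215:385,::-1],None,fx=4.6,fy=4.6,interpolation=cv2.INTER_CUBIC))
o=r.get_obs();print(o["tool_pos"],step(o,[453,-63,212],.231))
E
```

```text
[440.81750734 -93.50177692 301.05928125] (array([ 1.9 , -2.69,  8.9 ]), array([-0.   ,  0.001,  0.001]), np.float64(2.3))
```

Call:
move_arm --steps '[1.9,-2.7,3,0,0,0,1.9,-2.7,6,0,0,0,1.9,-2.7,8.9,0,0,0,1.9,-2.7,8.9,0,0,0,1.9,-2.7,8.9,0,0,0]'

```text
clock: 1.95
tool_pos: [453.0, -63.8, 212.3]
eef_rot: [-3.12, -0.359, 0.003]
wrist_force: [-0.2, -0.3, 1.1]
grip_width: 85.2
grip_force: 0.0
```

```bash
python3 - <<'E'
from plant import r
from h import *
c=r.camera("side");cv2.imwrite("pics/s1.png",cv2.resize(c["frame"][160:280,210:360,::-1],None,fx=4.6,fy=4.6,interpolation=cv2.INTER_CUBIC))
o=r.get_obs();print(o["tool_pos"],o["clock"])
E
```

```text
[453.9781822  -64.06751571 213.79015438] 2.0
```

View pics/s1.png

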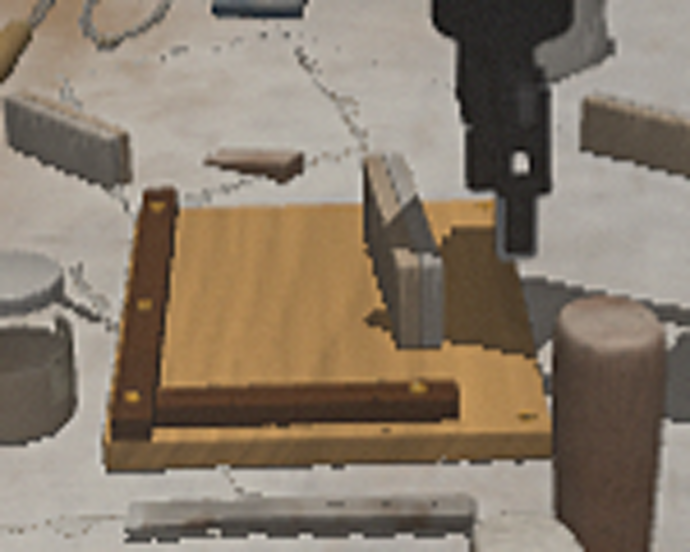

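The side view shows the left fingertip at (515, 255), about 30 mm behind the stone's grey face and just below its top. I'll start the slow push.

Call:
move_arm --steps '[0.6,0,0,0,0,0,1.2,0,0,0,0,0,1.6,0,0,0,0,0,1.9,0,0,0,0,0,2.1,0,0,0,0,0,2.3,0,0,0,0,0,2.5,0,0,0,0,0,2.7,0,0,0,0,0,2.9,0,0,0,0,0,3.1,0,0,0,0,0,3.3,0,0,0,0,0,3.5,0,0,0,0,0]'

```text
clock: 3.0
tool_pos: [487.2, -54.8, 211.9]
eef_rot: [3.121, 0.362, -0.001]
wrist_force: [-1.7, -0.1, 2.0]
grip_width: 85.5
grip_force: 1.0
```

Call:
move_arm --steps '[0.15,0,0,0,0,0,0.3,0,0,0,0,0,0.45,0,0,0,0,0,0.6,0,0,0,0,0,0.75,0,0,0,0,0,0.9,0,0,0,0,0,1.05,0,0,0,0,0,1.2,0,0,0,0,0,1.35,0,0,0,0,0,1.5,0,0,0,0,0,1.65,0,0,0,0,0,1.8,0,0,0,0,0]'

```text
clock: 4.0
tool_pos: [504.9, -50.6, 211.9]
eef_rot: [-3.121, -0.362, -0.0]
wrist_force: [-0.4, 0.1, 0.2]
grip_width: 85.1
grip_force: 0.0
```

```bash
python3 - <<'E'
from plant import r
from h import *
c=r.camera("side");cv2.imwrite("pics/s2.png",cv2.resize(c["frame"][160:280,210:360,::-1],None,fx=4.6,fy=4.6,interpolation=cv2.INTER_CUBIC))
o=r.get_obs();print(o["tool_pos"],o["clock"])
E
```

```text
[505.11572298 -50.62423024 211.97534477] 4.05
```

View pics/s2.png

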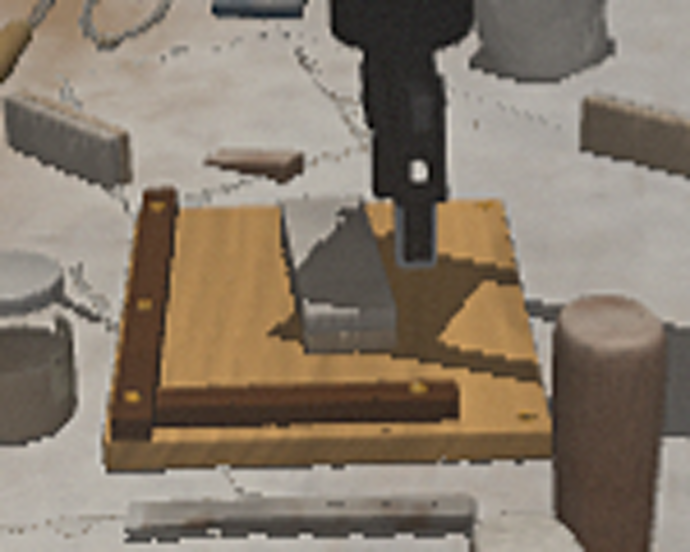

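The stone lies flat with its grey face up. Its left end spans crop pixels (303–395, 305–352). Measuring it.

```bash
python3 - <<'E'
from plant import r
from h import *
c=r.camera("side"); B=np.load("B.npy")
S,e=fit(c,[[24,75,42],[-24,75,42],[24,-75,42],[24,75,18],[-24,75,18]],crop([(302,306),(396,311),(282,203),(305,350),(393,352)],210,160,4.6),[540,-40,.2])
B2,e2=fit(c,[[110,140,0],[-110,140,0],[110,-140,31],[85,-140,31],[-65,110,31]],crop([(107,472),(550,467),(148,188),(177,188),(458,382)],210,160,4.6),B)
print("stone",S,e,"boardside",B2,e2,"B",B)
for b in(B,B2): print(world2board(b,S),S[2]-b[2],"want 61,35")
o=r.get_obs(); t=place(S,[[-24-11-12,0,0]])[0]
print(t, step(o,[t[0],t[1],187],B[2]))
E
```

```text
stone [ 5.40342170e+02 -4.62535020e+01  2.02433103e-01] 1.5182082041386877 boardside [ 5.42901680e+02 -2.16534869e+01  1.18775634e-01] 1.4603612891540934 B [ 5.43241243e+02 -2.19163387e+01  1.31901944e-01]
[ -6.07470837 -23.74447415] 0.07053115978366714 want 61,35
[ -5.45649314 -24.12340168] 0.0836574690545252 want 61,35
[494.30189662 -55.70300911   0.        ] (array([-1.16,  0.25,  2.5 ]), array([ 0.   , -0.   ,  0.099]), np.float64(0.7))
```

Call:
move_arm --steps '[-1.0,0.1,0,0,0,0,-1.8,0.25,0,0,0,0.05,-1.8,0.25,0,0,0,0.1,-1.8,0.25,1,0,0,0.1,-1.8,0.25,2,0,0,0.1,-1.8,0.25,2.5,0,0,0.1,-1.8,0.25,2.5,0,0,0.1]'

```text
clock: 4.68
tool_pos: [486.6, -57.0, 184.8]
eef_rot: [-3.133, -0.207, 0.006]
wrist_force: [-0.9, 0.1, -0.4]
grip_width: 85.0
grip_force: 0.0
```

Call:
move_arm --steps '[0.4,0,0,0,0,0,0.8,0,0,0,0,0,1.1,0,0,0,0,0,1.4,0,0,0,0,0,1.7,0,0,0,0,0,2.0,0,0,0,0,0,2.3,0,0,0,0,0,2.6,0,0,0,0,0,2.9,0,0,0,0,0,3.2,0,0,0,0,0,3.5,0,0,0,0,0,3.8,0,0,0,0,0]'

```text
clock: 5.68
tool_pos: [525.8, -52.3, 186.8]
eef_rot: [3.135, 0.205, 0.0]
wrist_force: [-1.6, -0.9, 0.2]
grip_width: 85.4
grip_force: 1.1
```

Call:
move_arm --steps '[0.3,0,0,0,0,0,0.6,0,0,0,0,0,0.9,0,0,0,0,0,1.2,0,0,0,0,0,1.5,0,0,0,0,0,1.8,0,0,0,0,0,2.1,0,0,0,0,0,2.4,0,0,0,0,0,2.7,0,0,0,0,0,3.0,0,0,0,0,0,3.3,0,0,0,0,0,3.5,0,0,0,0,0]'

```text
clock: 6.68
tool_pos: [560.6, -47.7, 187.0]
eef_rot: [3.135, 0.205, 0.0]
wrist_force: [-2.0, -0.1, -1.6]
grip_width: 85.2
grip_force: 0.8
```

Call:
move_arm --steps '[0.1,0,0,0,0,0,0.2,0,0,0,0,0,0.3,0,0,0,0,0,0.4,0,0,0,0,0,0.5,0,0,0,0,0,0.6,0,0,0,0,0,0.6,0,0,0,0,0]'

```text
clock: 7.27
tool_pos: [566.4, -46.9, 187.0]
eef_rot: [3.135, 0.205, 0.001]
wrist_force: [-0.7, 1.1, -0.5]
grip_width: 85.2
grip_force: 0.5
```

```bash
python3 - <<'E'
from plant import r
from h import *
c=r.camera("side");cv2.imwrite("pics/s3.png",cv2.resize(c["frame"][160:280,210:360,::-1],None,fx=4.6,fy=4.6,interpolation=cv2.INTER_CUBIC))
o=r.get_obs();print(o["tool_pos"],o["clock"],world2board(np.load("B.npy"),o["tool_pos"]))
E
```

```text
[566.34441483 -46.91760232 187.01048776] 7.3167 [ 19.61432629 -27.82261586]
```

View pics/s3.png

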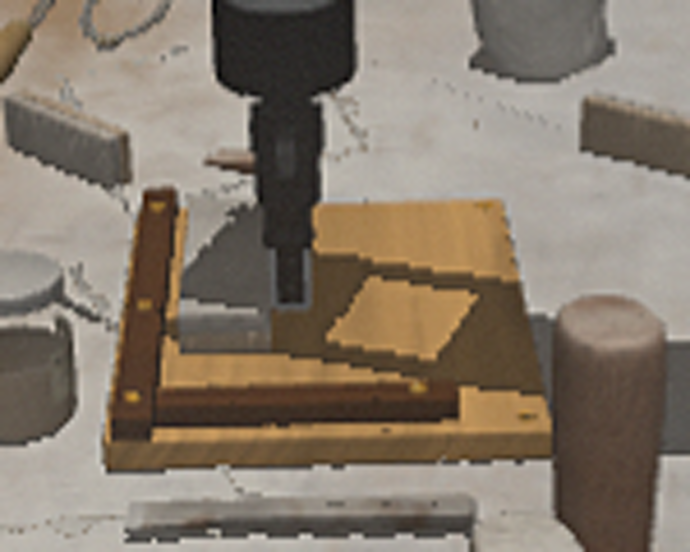

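Only about 5 mm of gap is left at the long strip. I'll push 3.5 mm more, then back off, rise, and go to the stone's right end with the fingers shut.

Call:
move_arm --steps '[0.1,0,0,0,0,0,0.2,0,0,0,0,0,0.3,0,0,0,0,0,0.35,0,0,0,0,0,0,0,0,0,0,0,-1.5,0,0,0,0,0,-2,0,-2,0,0,0,-2,0,-5,0,0,0,-2,0,-7,0,0,0,-2,0,-7,0,0,0]'

```text
clock: 8.15
tool_pos: [548.6, -50.1, 262.4]
eef_rot: [3.132, 0.205, 0.015]
wrist_force: [1.4, -0.6, 0.5]
grip_width: 85.7
grip_force: 0.0
```

```bash
python3 - <<'E'
from plant import r
from h import *
o=r.get_obs();B=np.load("B.npy"); print(o["wrist_force"])
t=place(B,[[59,-132,257]])[0]; print(t,step(o,t,B[2]))
E
```

```text
[ 1.36074631 -0.59862855  0.45973552]
[ 619.08935552 -145.01005815  257.        ] (array([ 5.74, 10.33,  0.63]), array([ 0.003, -0.01 , -0.001]), np.float64(2.8))
```

Call:
move_arm --steps '[2,4,0,0,0,0,4,8,0,0,0,0,5.7,10.3,0,0,0,0,5.7,10.3,0,0,0,0,5.7,10.3,0,0,0,0,5.7,10.3,0,0,0,0,5.7,10.3,0,0,0,0,5.7,10.3,0,0,0,0,5.7,10.3,0,0,0,0,5.7,10.3,0,0,0,0,5.7,10.3,0,0,0,0,5.7,10.3,0,0,0,0]' --grip 0

```text
clock: 9.15
tool_pos: [616.2, -143.9, 257.2]
eef_rot: [3.135, 0.206, 0.0]
wrist_force: [0.5, 0.1, 0.6]
grip_width: 0.2
grip_force: 0.0
```

```bash
python3 - <<'E'
from plant import r
from h import *
c=r.camera("side");a=cv2.resize(c["frame"][150:270,210:360,::-1],None,fx=2.6,fy=2.6,interpolation=cv2.INTER_CUBIC)
d=r.camera("top");b=cv2.resize(d["frame"][165:295,215:385,::-1],None,fx=2.3,fy=2.4,interpolation=cv2.INTER_CUBIC)
cv2.imwrite("pics/m4.png",np.hstack([a,b]))
o=r.get_obs();B=np.load("B.npy"); print(o["grip_width"],o["tool_pos"],world2board(B,o["tool_pos"]))
E
```

```text
-0.24817078049465288 [ 616.27671766 -144.09628315  257.08542267] [  56.33197351 -130.72424489]
```

View pics/m4.png

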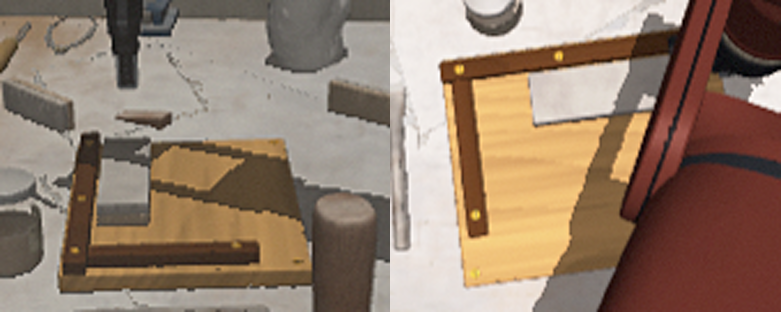

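The stone lies against or near the long strip, with its left end about 55 mm from the short strip. Its right end is clear of the shut fingers. I'll go down and push along y.

Call:
move_arm --steps '[0.2,0,3,0,0,0,0.2,0,5.8,0,0,0,0.2,0,5.8,0,0,0,0.2,-0.4,5.8,0,0,0,0.2,-0.7,5.8,0,0,0,0.2,-1.0,5.8,0,0,0,0.2,-1.3,5.8,0,0,0,0.2,-1.6,5.8,0,0,0,0.2,-1.9,5.8,0,0,0,0.2,-2.2,5.8,0,0,0,0.2,-2.5,5.8,0,0,0]'

```text
clock: 10.17
tool_pos: [615.5, -119.5, 199.9]
eef_rot: [3.133, 0.205, 0.003]
wrist_force: [-0.2, -4.6, 2.0]
grip_width: -0.2
grip_force: 2.0
```

Call:
move_arm --steps '[0,-0.3,0,0,0,0,0,-0.6,0,0,0,0,0,-0.9,0,0,0,0,0,-1.2,0,0,0,0,0,-1.5,0,0,0,0,0,-1.8,0,0,0,0,0,-2.1,0,0,0,0,0,-2.4,0,0,0,0,0,-2.7,0,0,0,0,0,-3.0,0,0,0,0,0,-3.3,0,0,0,0,0,-3.5,0,0,0,0]'

```text
clock: 11.17
tool_pos: [610.9, -84.8, 199.9]
eef_rot: [3.134, 0.205, 0.003]
wrist_force: [1.5, -5.0, 4.3]
grip_width: -0.1
grip_force: 2.8
```

Call:
move_arm --steps '[0,-0.2,0,0,0,0,0,-0.4,0,0,0,0,0,-0.6,0,0,0,0,0,-0.8,0,0,0,0,0,-1.0,0,0,0,0,0,-1.1,0,0,0,0,0,-1.2,0,0,0,0]'

```text
clock: 11.75
tool_pos: [609.4, -73.0, 199.8]
eef_rot: [3.134, 0.205, 0.003]
wrist_force: [0.9, -5.4, 4.4]
grip_width: -0.3
grip_force: 2.8
```

Call:
move_arm --steps '[0,-0.1,0,0,0,0,0,-0.2,0,0,0,0]'

```text
clock: 11.92
tool_pos: [609.1, -71.1, 199.8]
eef_rot: [3.134, 0.205, 0.003]
wrist_force: [0.5, -5.2, 5.4]
grip_width: -0.2
grip_force: 2.8
```

Call:
move_arm --steps '[0,-0.1,0,0,0,0,0,-0.15,0,0,0,0]'

```text
clock: 12.08
tool_pos: [608.9, -69.6, 199.9]
eef_rot: [3.134, 0.205, 0.003]
wrist_force: [1.0, -4.9, 4.8]
grip_width: 0.3
grip_force: 2.8
```

Call:
move_arm --steps '[0,-0.1,0,0,0,0,0,-0.2,0,0,0,0]'

```text
clock: 12.25
tool_pos: [608.7, -67.7, 199.8]
eef_rot: [3.133, 0.205, 0.003]
wrist_force: [2.0, -5.2, 5.6]
grip_width: -0.1
grip_force: 2.9
```

Call:
move_arm --steps '[0,-0.1,0,0,0,0,0,-0.1,0,0,0,0]'

```text
clock: 12.42
tool_pos: [608.6, -67.0, 199.8]
eef_rot: [3.133, 0.205, 0.003]
wrist_force: [0.8, -7.8, 4.9]
grip_width: 0.1
grip_force: 3.9
```

Call:
move_arm --steps '[0,-0.1,0,0,0,0,0,-0.1,0,0,0,0]'

```text
clock: 12.58
tool_pos: [608.5, -66.7, 199.9]
eef_rot: [3.131, 0.205, 0.003]
wrist_force: [0.2, -10.5, 2.9]
grip_width: -0.3
grip_force: 5.4
```

Call:
move_arm --steps '[0,-0.1,0,0,0,0,0,-0.1,0,0,0,0]'

```text
clock: 12.75
tool_pos: [608.5, -66.4, 199.9]
eef_rot: [3.13, 0.205, 0.004]
wrist_force: [1.8, -12.8, 1.8]
grip_width: -0.0
grip_force: 7.0
```

Call:
move_arm --steps '[0,1.0,0,0,0,0,0,2,0,0,0,0,0,2,-2,0,0,0,0,2,-5,0,0,0,0,2,-7,0,0,0,0,2,-7,0,0,0]'

```text
clock: 13.25
tool_pos: [612.0, -84.4, 273.6]
eef_rot: [3.134, 0.205, 0.01]
wrist_force: [0.7, -0.2, 0.2]
grip_width: -0.3
grip_force: 0.0
```

```bash
python3 - <<'E'
from plant import r
from h import *
c=r.camera("side");cv2.imwrite("pics/s5.png",cv2.resize(c["frame"][170:270,220:350,::-1],None,fx=6,fy=6,interpolation=cv2.INTER_CUBIC))
o=r.get_obs();B=np.load("B.npy"); print(o["tool_pos"],world2board(B,o["tool_pos"]))
t=place(B,[[5,33,262]])[0]; print(t,step(o,t,B[2]))
E
```

```text
[611.28582762 -84.1742147  271.30515543] [ 59.26537518 -70.66628601]
[543.85765686  11.45460724 262.        ] (array([ -5.44, -10.36,   0.9 ]), array([ 0.001, -0.004, -0.001]), np.float64(2.8))
```

View pics/s5.png

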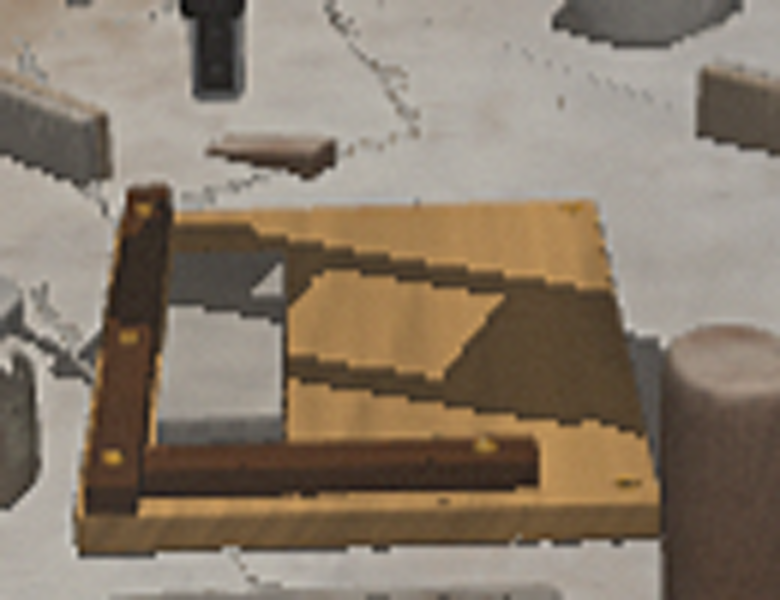

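The stone is against the short strip, with perhaps 2–3 mm still open at the long one (stone edge 158 against strip 148 at row 420). Next is the final two-finger push in x.

Call:
move_arm --steps '[-4,-2,0,0,0,0,-5.8,-5,0,0,0,0,-5.8,-9,0,0,0,0,-5.8,-10.4,0,0,0,0,-5.8,-10.4,0,0,0,0,-5.8,-10.4,3,0,0,0,-5.8,-10.4,6,0,0,0,-5.8,-10.4,8.3,0,0,0,-5.8,-10.4,8.3,0,0,0,-5.5,-10.4,8.3,0,0,0,-5.0,-10.4,8.3,0,0,0,-4.6,-10.4,8.3,0,0,0]' --grip 1

```text
clock: 14.3
tool_pos: [552.9, 12.7, 187.8]
eef_rot: [3.134, 0.205, 0.005]
wrist_force: [-0.9, -0.4, 0.5]
grip_width: 85.3
grip_force: 0.0
```

```bash
python3 - <<'E'
from plant import r
from h import *
o=r.get_obs();B=np.load("B.npy"); print(o["clock"],o["tool_pos"],world2board(B,o["tool_pos"]))
E
```

```text
14.3 [552.87217667  12.70852984 187.77528194] [14.10113122 33.0574426 ]
```

Contact should come near x = 23–24 and the strip near 26.

Call:
move_arm --steps '[0.2,0,0,0,0,0,0.4,0,0,0,0,0,0.6,0,0,0,0,0,0.75,0,0,0,0,0,0.85,0,0,0,0,0,0.95,0,0,0,0,0]'

```text
clock: 14.8
tool_pos: [560.7, 14.4, 186.0]
eef_rot: [-3.135, -0.205, -0.0]
wrist_force: [-1.2, -0.5, 0.0]
grip_width: 85.6
grip_force: 0.0
```

Call:
move_arm --steps '[0.1,0,0,0,0,0,0.15,0,0,0,0,0]'

```text
clock: 14.97
tool_pos: [561.8, 14.6, 185.8]
eef_rot: [-3.135, -0.206, 0.002]
wrist_force: [-2.8, -0.4, 2.2]
grip_width: 85.3
grip_force: 1.6
```

Call:
move_arm --steps '[0.1,0,0,0,0,0,0.1,0,0,0,0,0]'

```text
clock: 15.13
tool_pos: [562.3, 14.7, 185.7]
eef_rot: [-3.135, -0.206, 0.005]
wrist_force: [-6.3, -1.7, 5.4]
grip_width: 85.8
grip_force: 2.9
```

Call:
move_arm --steps '[0.1,0,0,0,0,0,0.1,0,0,0,0,0]'

```text
clock: 15.3
tool_pos: [563.5, 14.8, 185.6]
eef_rot: [-3.135, -0.205, 0.003]
wrist_force: [-2.9, -1.0, 1.5]
grip_width: 85.5
grip_force: 1.7
```

Call:
move_arm --steps '[0.1,0,0,0,0,0,0.1,0,0,0,0,0]'

```text
clock: 15.47
tool_pos: [565.0, 15.0, 185.7]
eef_rot: [-3.135, -0.205, 0.0]
wrist_force: [-0.8, -0.7, -1.0]
grip_width: 85.5
grip_force: 0.7
```

Call:
move_arm --steps '[0.1,0,0,0,0,0,0.1,0,0,0,0,0]'

```text
clock: 15.63
tool_pos: [566.2, 15.1, 185.8]
eef_rot: [-3.135, -0.205, -0.0]
wrist_force: [-1.0, -0.6, -1.7]
grip_width: 85.4
grip_force: 0.7
```

Call:
move_arm --steps '[0.1,0,0,0,0,0,0.1,0,0,0,0,0]'

```text
clock: 15.8
tool_pos: [567.1, 15.2, 185.8]
eef_rot: [3.135, 0.206, -0.0]
wrist_force: [-2.1, -0.1, -1.9]
grip_width: 85.2
grip_force: 0.8
```

Call:
move_arm --steps '[0.1,0,0,0,0,0,0.1,0,0,0,0,0]'

```text
clock: 15.97
tool_pos: [567.5, 15.3, 185.7]
eef_rot: [3.135, 0.206, -0.004]
wrist_force: [-5.8, -1.1, 2.2]
grip_width: 85.0
grip_force: 2.9
```

Call:
move_arm --steps '[0.1,0,0,0,0,0,0.1,0,0,0,0,0]'

```text
clock: 16.13
tool_pos: [567.9, 15.3, 185.7]
eef_rot: [3.135, 0.206, -0.007]
wrist_force: [-9.2, -2.6, 6.6]
grip_width: 85.4
grip_force: 5.0
```

Call:
move_arm --steps '[0.1,0,0,0,0,0,0.1,0,0,0,0,0]'

```text
clock: 16.3
tool_pos: [568.3, 15.3, 185.7]
eef_rot: [3.135, 0.207, -0.011]
wrist_force: [-14.1, -3.6, 10.0]
grip_width: 85.4
grip_force: 7.1
```

Call:
move_arm --steps '[0.1,0,0,0,0,0,0.1,0,0,0,0,0]'

```text
clock: 16.47
tool_pos: [568.7, 15.4, 185.7]
eef_rot: [3.134, 0.207, -0.014]
wrist_force: [-17.1, -5.1, 14.0]
grip_width: 85.3
grip_force: 9.2
```

Firm contact with the long strip. I'll retreat and give the end one more nudge to be sure.

Call:
move_arm --steps '[-1.0,0,0,0,0,0,-2.5,0,0,0,0,0,-2.5,0,-3,0,0,0,-2.5,0,-6,0,0,0,-2.5,0,-8,0,0,0,-2.5,0,-8,0,0,0,-2.5,0,-8,0,0,0]' --grip 0

```text
clock: 17.05
tool_pos: [547.5, 12.4, 268.2]
eef_rot: [3.134, 0.205, 0.009]
wrist_force: [-0.6, -0.2, -0.4]
grip_width: 0.4
grip_force: 0.0
```

```bash
python3 - <<'E'
from plant import r
from h import *
o=r.get_obs();B=np.load("B.npy"); print(o["clock"],o["tool_pos"],world2board(B,o["tool_pos"]))
t=place(B,[[62,-68,200]])[0]; print(t,step(o,t,B[2]))
c=r.camera("side");cv2.imwrite("pics/s6.png",cv2.resize(c["frame"][170:270,220:350,::-1],None,fx=6,fy=6,interpolation=cv2.INTER_CUBIC))
E
```

```text
17.05 [547.48105253  12.35850814 268.20843727] [ 8.71080207 33.41950093]
[613.64602883 -81.17143196 200.        ] (array([ 5.3 , 10.13,  6.86]), array([ 0.001, -0.005, -0.001]), np.float64(3.2))
```

Call:
move_arm --steps '[2,4,0,0,0,0,4,8,0,0,0,0,5.3,10.2,0,0,0,0,5.3,10.2,0,0,0,0,5.3,10.2,3,0,0,0,5.3,10.2,6,0,0,0,5.3,10.2,6.8,0,0,0,5.3,10.2,6.8,0,0,0,5.3,9.9,6.8,0,0,0,5.3,9.6,6.8,0,0,0,5.3,9.3,6.8,0,0,0]'

```text
clock: 18.02
tool_pos: [611.2, -72.4, 198.8]
eef_rot: [3.135, 0.206, 0.002]
wrist_force: [-0.3, 0.8, 0.1]
grip_width: 0.1
grip_force: 0.0
```

Call:
move_arm --steps '[0,-0.15,0,0,0,0,0,-0.3,0,0,0,0,0,-0.4,0,0,0,0]'

```text
clock: 18.27
tool_pos: [610.5, -68.5, 198.6]
eef_rot: [3.135, 0.206, 0.001]
wrist_force: [-0.9, -0.2, -0.2]
grip_width: -0.4
grip_force: 0.0
```

Call:
move_arm --steps '[0,-0.1,0,0,0,0,0,-0.15,0,0,0,0]'

```text
clock: 18.43
tool_pos: [610.3, -67.5, 198.4]
eef_rot: [3.134, 0.206, 0.001]
wrist_force: [0.3, -2.1, 0.7]
grip_width: 0.3
grip_force: 1.4
```

Call:
move_arm --steps '[0,-0.15,0,0,0,0,0,-0.15,0,0,0,0]'

```text
clock: 18.6
tool_pos: [610.3, -66.9, 198.4]
eef_rot: [3.133, 0.205, 0.001]
wrist_force: [0.8, -5.9, 1.3]
grip_width: -0.0
grip_force: 2.9
```

Call:
move_arm --steps '[0,-0.15,0,0,0,0,0,-0.15,0,0,0,0]'

```text
clock: 18.77
tool_pos: [610.2, -66.4, 198.5]
eef_rot: [3.131, 0.205, 0.002]
wrist_force: [0.2, -10.5, -0.2]
grip_width: -0.3
grip_force: 5.2
```

Call:
move_arm --steps '[0,-0.15,0,0,0,0,0,-0.15,0,0,0,0]'

```text
clock: 18.93
tool_pos: [610.1, -66.0, 198.6]
eef_rot: [3.129, 0.205, 0.002]
wrist_force: [-0.6, -15.1, -0.9]
grip_width: -0.1
grip_force: 7.6
```

Firm on the short strip at the same y position as before. I'll retreat and look.

Call:
move_arm --steps '[0,1.0,0,0,0,0,0,2,0,0,0,0,0,2,-3,0,0,0,0,2,-6,0,0,0,0,4,-10,0,0,0,0,8,-12,0,0,0,0,12,-12,0,0,0,0,14,-12,0,0,0,0,14,-12,0,0,0,0,14,-12,0,0,0]'

```text
clock: 19.77
tool_pos: [627.6, -203.2, 317.7]
eef_rot: [-3.134, -0.201, 0.0]
wrist_force: [0.3, 0.1, 0.1]
grip_width: 0.2
grip_force: 0.0
```

```bash
python3 - <<'E'
from plant import r
from h import *
c=r.camera("side");a=cv2.resize(c["frame"][180:270,225:315,::-1],None,fx=4.3,fy=4.3,interpolation=cv2.INTER_CUBIC)
d=r.camera("top");b=cv2.resize(d["frame"][165:255,230:320,::-1],None,fx=4.3,fy=4.3,interpolation=cv2.INTER_CUBIC)
cv2.imwrite("pics/m7.png",np.hstack([a,b]))
E
```

```text
(no output)
```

View pics/m7.png

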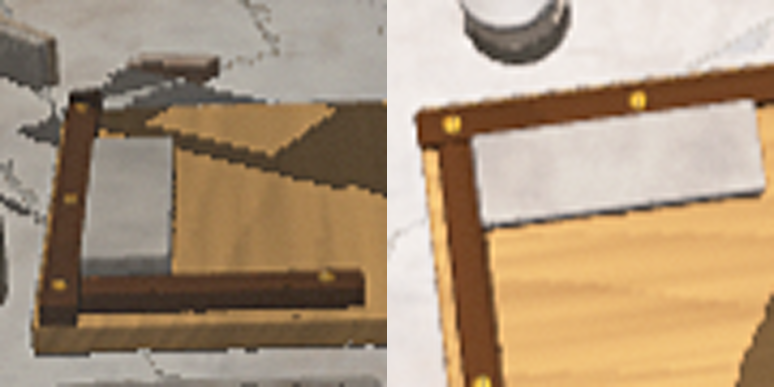

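The stone lies grey face up, snug in the corner: its end at (472–485, 140–228) touches the short strip and its long side touches the long one. I'm handing it in.

```bash
python3 -c "
from plant import r
print(r.job_done())"
```

```text
the job is handed in; nothing more can be done
None
```

The stone was tipped grey face up and pushed snug against both stop strips, using pushes only. I handed the job in at about 20 s; the hand-in gave no verdict.

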